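# Refit the control knob and hold it pressed

### The arm

A 6-joint arm with a two-finger parallel gripper is mounted at the origin on a cart in front of the work surface, level with it; the furniture and walls round the work are solid. World frame = base frame: x ahead of the robot, y to its left, z up, the work surface at z = 0. Lengths are in mm, angles in rad, forces in N, time in s.
With the tool pointing down it reaches from about 300 to 850 mm from the base axis. Payload 5.4 kg.
Tool frame: the origin (TCP) lies midway between the tips of the shut fingers; the grasp point (between the pads) lies 19 mm behind it; z points along the fingers, y is the line along which they close (so a half turn about z gives the same grasp; the last joint's range is limited). The gripper opens to 85 mm and grips with 20 to 120 N. Pads are 22 mm wide; open, the fingers measure 114 mm over their backs; the gripper's body (76 mm by 85 mm) begins 54 mm behind the grasp point. The pads swing forward as they close: fully open they stand 13 mm farther back than shut.
Start: joints at [1.104, 0.158, 1.597, -0, 1.386, -0.21], TCP at [146.053, 556.125, 231.299] pointing down, gripper open.
Joint ranges: [-2.91, 2.91], [-0.94, 2.29], [0.18, 2.7], [-1.29, 4.43], [0.17, 2.64], [-3, 3]. Speed limits (rad/s): [2.57, 2.57, 3.14, 3.14, 3.14, 3.14].

### API

Orientations are given as [roll, pitch, yaw] about the fixed x, y, z axes, in that order (R = Rz(yaw) Ry(pitch) Rx(roll)).
In Python, from rig import state, vision, order gives the robot as it stands.
- The arm moves only by the tool step_arm, never from a script. Its argument "rows" is one flat list of numbers, 6 for each row, row after row: the shift along the tool's x, y, z each as a share of 0.03 m, from -1 to 1, then the turn, a rotation vector about the tool's x, y, z each as a share of 0.08 rad, from -1 to 1. A call has 1 to 12 rows; each row shifts and turns the commanded pose from where the row before left it, along the tool's axes as they then stand; what a row does not reach is not made up. A row lasts 1/8 s, in which the tool goes at most 62.5 mm and 10.7 degrees, less where a joint would pass 70% of its speed; a pose out of reach is approached as far as the arm can. A call with a number of a shift or a turn outside -1 to 1 is refused whole. A call with a gripper value outside its range is refused whole. "claw" is the closure, from 0 (fully open) to 1 (shut), set as the call begins (left out, the last holds). The fingers move at their own pace and stop on an object; the grip force is fixed at half the most. Time passes only in rows, so rows that do not move let the fingers close. It gives the time, the measured TCP pose, the force, the opening and the grip force at its end, in the units of the state.
- state(): the state, without advancing time (a new reading comes with each control period).
- vision.snapshot(name): name is "scene" or "top" or "wrist"; returns a dict with "frame" (400x640x3 uint8, blue, green, red), "intrinsics" (3x3 intrinsics, pixels), "rvec" (rotation vector, rad) and "tvec" (3), from world to camera coordinates, as OpenCV has them. Camera axes: x right, y down, z forward; pixel columns grow to the right and rows downward; lengths in mm; the calibration is good to about 2 mm. A picture is of the moment at which its call begins. There is no depth.
- order.finish_job(): hands the job in; it is judged then, once.
Trained networks look in the newest picture that a camera, given by its name, has taken for a name from the list of things; names that differ only in an ending like _2 or _b are one class to them, and where a whole thing is asked for, a point or a joint stands for the part that bears it (a point fixed in the world has none). Each returns a list of dicts, best first, with "score" (0 to 1); they miss things now and then, are a little off and sometimes report something else, mostly with a low value. They report only what shows in the picture. A call takes as long as a camera call. They do not tell look-alikes from the thing itself.
- vision.trace(camera, target): "region" (400x640 bool, what is visible of it) and "box" ([left, top, right, bottom] in pixels, round what is visible of it).
- vision.place_of(camera, target): "at" ([column, row] in pixels: a listed point, or the origin of a listed thing).
The state is a dict: "time_s": time; "qpos": joint angles; "qd": joint speeds; "joint_efforts": joint torques, N m; "eef_pos": TCP position; "eef_rot": TCP orientation; "contact_force": force on the tool from outside, world axes, zero at the start; "torque": the same for the moment, N m; "opening": finger opening in mm; "finger_force": force on a finger pad.
Only numpy, scipy, OpenCV 4.12 (cv2) and the standard library are available. Lean on these libraries where they do the work, as an engineer would, in place of code of your own. Each camera call takes 0.05 s, during which the arm holds its last target. There are 200 camera calls.

### The job

The round black knob has come off the control box on the counter. Pick it up, turn it so that the flat in its bore matches the flat on the D-shaped shaft, push it fully home on the shaft, and press knob and shaft down to run the drive. Finish while still holding the knob pressed down, and leave the other things on the counter where they are.

Things in the scene. Friction and masses are not known exactly. Their poses are not given: they have to be found in the camera images.
- knob: loose black fluted knob, 40 mm in diameter, 30 mm high, about 40 g (+-30%), standing upright on the counter, bore down; the only such knob. Origin: centre of its underside; z up along its axis. It can be gripped across its diameter at any angle, from 3 to 26 mm above the underside. On its black top a raised white pointer rib runs from the middle to the rim on the -x side
- knob_bore (a point): centre of the mouth of the knob's blind bore, in its underside (same point and axes as knob). The bore is D-shaped, 16 mm deep, 16.5 mm in diameter, with a flat 4.75 mm from the axis on the -x side, under the pointer rib; mouth chamfered 1.5 mm
- control_box: grey control box with an aluminium top, 120 (x) x 150 (y) x 55 mm high, fixed, turned somewhat. Origin: centre of its underside. The bare D-shaft stands up from its top, 20 mm from the middle on the -x side, out of a nut 25 mm wide, 3 mm high. Terminal posts (13 mm high at most), a lamp and a switch stand in a row 62 mm beyond the shaft on the +x side
- shaft_tip (a point): centre of the top end of the steel D-shaft; z up along it; sinks and turns with it. Shaft: 15 mm in diameter, flat 4 mm from the axis on the -x side, top chamfered 1.5 mm, standing 27 mm above the box top when up. The knob goes on with its x axis pointing as this one (within about 10 degrees) and 1 mm off-centre at most; fully home, its underside is 16 mm below this point
- spindle (a joint): turn of the shaft on its axis relative to the box, rad, counter-clockwise from above, 0 = flat faces the box's -x side; differs each time; range -0.9 to 0.9. It stays where it is: friction 0.12 N m
- plunger (a joint): how far the shaft is pressed down into the box, m: 0 = up, 0.006 = lower stop. A spring pushes it up: 5 N before it moves, 11 N at the stop. The drive runs beyond 0.0035. Pressed with the knob turned wrongly, the shaft only sinks and the knob does not go on
- fork_mount: black instrument mount at the right rear of the work, an obstacle: round foot 240 mm wide, 80 mm high, with a motor lying on it; an arm rises 414 mm high from its right part, as far as 0.14 m to the right of its middle. It stands on the counter and does not move. Origin: on the counter, about the middle of the foot
- solder_reel: small reel of solder wire with wide flanges, 50 mm in diameter and 30 mm high, a bystander; it and the knob may stand in each other's place. Origin: centre of its underside
- marker_pen: black marker pen lying down, 131 mm long along y, 14 mm thick, a bystander. Origin: centre of its underside
- oil_bottle: standing oil bottle with a spout, 41 mm in diameter and 118 mm high, a bystander. Origin: centre of its underside
- glue_tube: tube of glue lying down, 93 mm long along y, 50 mm wide, a bystander. Origin: centre of its underside
- chuck_key: drill chuck key lying down, 67 x 56 x 20 mm, a bystander. Origin: centre of its underside
Things that resemble listed ones, but are neither listed nor needed, are in the scene too. What is shaped like the knob but red or yellow is not meant.

How it is judged (in metres and radians):
On the way:
1. the knob is lifted off the counter in the gripper (height (world z) of knob above 0.03 m and contact force between the fingers and knob above 1 N), for 0.2 s.
At the end, for the whole second after the job is handed in: the knob is on the D-shaft: axes within 3 mm, flats within 0.45 rad, upright within 0.1 rad, underside at least 13.8 mm below the shaft's top (16 is home); the gripper, touching the knob, keeps the shaft pressed more than 3.5 of 6 mm, at rest (z of knob in the frame of shaft_tip below -0.0138 m and horizontal distance between knob and shaft_tip below 0.003 m and angle between knob's own z axis and vertical below 0.1 rad and angle between the x axis of knob and the x axis of shaft_tip, either way round below 0.45 rad and value of joint plunger above 0.0035 m and contact force between the fingers and knob above 1 N and linear speed of knob below 0.02 m/s); the arm keeps its last pose, push and grip.
It fails at once if the reel, pen, oil bottle, glue tube or chuck key is pushed more than 3 cm away (distance of any of solder_reel, marker_pen, oil_bottle, glue_tube, chuck_key from where it was at the start of the episode above 0.03 m).
It also fails if it takes over 51 s, if anything falls off the work surface, if the arm or the gripper's body presses on something with over 40 N, if the wrist force passes 120 N, or if a joint passes its speed limit or range.

## Working session

There is one attempt and no reset: what is moved stays moved. The work goes in short steps, Python scripts to look and compute and a tool call to move; the robot and the scene stay as the last step left them, time stands still between calls to the robot, and variables do not carry over. Pictures are saved under pics/ and viewed, at most 10 in all, crops included, and the job is handed in when it is done.

Besides the shell and the picture viewer there is one more tool, called after "Emit:" in YAML: its name, and indented under it one key for each argument. step_arm: Moves the arm, as the interface text tells. Shift numbers are shares of 0.03 m and turn numbers shares of 0.08 rad, none past 1 either way. Its arguments: {"type":"object","properties":{"rows":{"type":"array"},"claw":{"type":"number"}},"required":["rows"]}

```bash
mkdir -p pics
cat > h.py <<'E'
import numpy as np, cv2
from rig import state, vision, order
def snap(n,f=None):
    s=vision.snapshot(n)
    if f: cv2.imwrite('pics/'+f,s['frame'])
    return s
def ray(s,uv):
    R=cv2.Rodrigues(np.array(s['rvec'],float))[0]; t=np.array(s['tvec'],float).ravel()
    p=cv2.undistortPoints(np.array([[uv]],float),np.array(s['intrinsics'],float),None).ravel()
    return -R.T@t, R.T@np.array([p[0],p[1],1.])
def atz(s,uv,z):
    c,d=ray(s,uv); return c+d*(z-c[2])/d[2]
def tri(obs):
    A=np.zeros((3,3));b=np.zeros(3)
    for s,uv in obs:
        c,d=ray(s,uv); d=d/np.linalg.norm(d); P=np.eye(3)-np.outer(d,d); A+=P;b+=P@c
    return np.linalg.solve(A,b)
def proj(s,p):
    return cv2.projectPoints(np.array([p],float),np.array(s['rvec'],float),np.array(s['tvec'],float),np.array(s['intrinsics'],float),None)[0].ravel()
E
cat > a.py <<'E'
from h import *
np.set_printoptions(precision=1,suppress=True)
S={}
for n in ['top','scene','wrist']:
    S[n]=snap(n,n+'0.png')
    for t in ['knob','shaft_tip','control_box','solder_reel','fork_mount','oil_bottle']:
        r=vision.place_of(n,t)
        print(n,t,[(round(q['score'],2),np.array(q['at']),atz(S[n],q['at'],82 if t=='shaft_tip' else 0)) for q in r[:3]])
print(state())
cv2.imwrite('pics/ts.png',cv2.resize(np.vstack([S['top']['frame'],S['scene']['frame']]),(480,600)))
E
python3 a.py
```

```text
top knob [(0.62, array([367.1, 271. ]), array([375.6, -26.3,   0. ])), (0.56, array([398.1, 267.4]), array([ 390.4, -108.6,    0. ])), (0.51, array([382.2, 238.9]), array([464.1, -63.8,   0. ]))]
top shaft_tip []
top control_box [(0.56, array([307.2, 231.9]), array([470.1, 140.3,   0. ]))]
top solder_reel [(0.67, array([310.2, 234.8]), array([462.7, 131.6,   0. ])), (0.61, array([205.2, 192.1]), array([562.5, 429.4,   0. ])), (0.19, array([380.8, 239.4]), array([462.5, -60. ,   0. ]))]
top fork_mount []
top oil_bottle [(0.8, array([230.1, 151.9]), array([683. , 373.1,   0. ])), (0.22, array([199.5, 250. ]), array([402.7, 425.8,   0. ]))]
scene knob [(0.76, array([342. , 248.9]), array([467.2, -48.4,   0. ])), (0.69, array([308.8, 261.7]), array([367. , -27.2,   0. ])), (0.68, array([339.9, 272.4]), array([ 386.2, -114.2,    0. ]))]
scene shaft_tip [(0.61, array([287.1, 205.6]), array([432.8, 123.4,  82. ]))]
scene control_box [(0.83, array([293.2, 223.8]), array([472.1, 148.1,   0. ])), (0.34, array([291.8, 180.3]), array([691.7, 400.5,   0. ])), (0.17, array([288.4, 202.7]), array([557.2, 266.3,   0. ]))]
scene solder_reel [(0.43, array([258.8, 190.1]), array([554.7, 419.8,   0. ]))]
scene fork_mount []
scene oil_bottle [(0.67, array([293.7, 180.3]), array([696.3, 395.3,   0. ]))]
wrist knob []
wrist shaft_tip []
wrist control_box []
wrist solder_reel []
wrist fork_mount []
wrist oil_bottle []
{'time_s': 1.05, 'qpos': array([ 1.1,  0.2,  1.6, -0. ,  1.4, -0.2]), 'qd': array([-0.,  0.,  0.,  0.,  0.,  0.]), 'joint_efforts': array([ -0. , -39.6, -33.2,  -0. ,   0. ,  -0. ]), 'eef_pos': array([146.1, 556.1, 231.3]), 'eef_rot': array([3.1, 0. , 2.9]), 'contact_force': array([ 0.3, -0.1,  0.4]), 'torque': array([-0., -0.,  0.]), 'finger_force': 0.0, 'opening': 85.17512415970279}
```

View pics/top0.png

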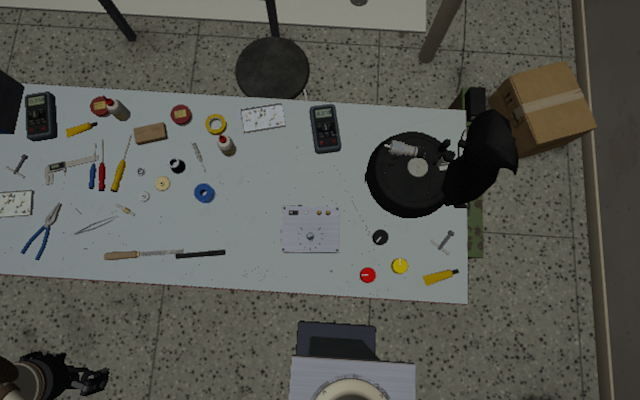

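View pics/scene0.png

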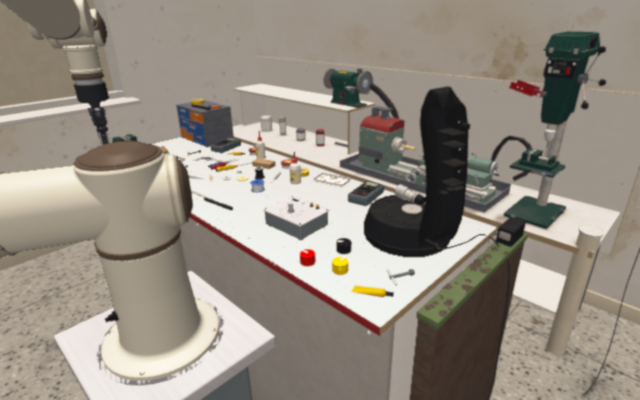

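The top picture shows the black knob at (380,238), with red and yellow decoys at (367,275) and (400,266). The control box is at (310,229) with its shaft near (310,236), and the fork mount's foot is around (412,172). The scene view shows the knob at (343,245) and the shaft at (290,208).

```bash
cat > b.py <<'E'
from h import *
np.set_printoptions(precision=3,suppress=True)
st=state(); print(st['eef_pos'],st['eef_rot'],st['qpos'])
S={n:snap(n) for n in ['top','scene','wrist']}
for n in S: print(n,ray(S[n],(320,200)),S[n]['intrinsics'][0])
print('knob',tri([(S['top'],(380.3,238)),(S['scene'],(342.8,246))]))
print('shaft',tri([(S['top'],(310,236)),(S['scene'],(287.1,205.6))]))
for uv in [(365,172),(460,172),(412,132),(412,216)]: print('foot',atz(S['top'],uv,80))
print('arm',atz(S['top'],(495,150),414), atz(S['top'],(445,190),300))
from scipy.spatial.transform import Rotation as Ro
R=Ro.from_euler('xyz',st['eef_rot']).as_matrix(); c,d=ray(S['wrist'],(320,200))
print('cam in tool',R.T@(c-st['eef_pos']),R.T@d, R.T@(ray(S['wrist'],(420,200))[1]-d))
f=S['top']['frame'][180:300,270:430]; cv2.imwrite('pics/crop1.png',cv2.resize(f,(800,600),interpolation=cv2.INTER_CUBIC))
E
python3 b.py
```

```text
[146.064 556.133 231.322] [3.142 0.    2.885] [ 1.104  0.158  1.597 -0.     1.386 -0.21 ]
top (array([ 324.912,  110.427, 1105.238]), array([ 0.209,  0.001, -0.978])) [409.432   0.    317.112]
scene (array([-206.764, -649.89 ,  570.291]), array([ 0.637,  0.641, -0.428])) [404.513   0.    322.904]
wrist (array([ 81.991, 571.139, 375.233]), array([ 0.261, -0.056, -0.964])) [283.511   0.    316.637]
knob [463.59  -55.719  13.894]
shaft [446.726 133.2    74.468]
foot [625.464  -1.07   80.   ]
foot [ 641.538 -247.928   80.   ]
foot [ 743.637 -121.277   80.   ]
foot [ 517.251 -125.051   80.   ]
arm [ 583.04  -193.599  414.   ] [ 533.727 -140.398  300.   ]
cam in tool [  65.782   -1.754 -143.911] [-0.266  0.012  0.964] [ 0.     0.353 -0.   ]
```

View pics/crop1.png

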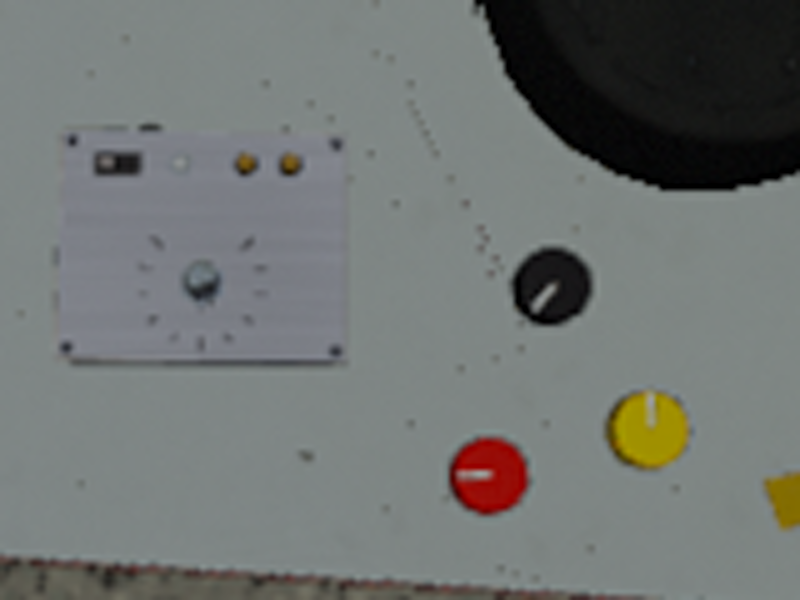

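The crop shows the black knob's centre at about (380.5,237). Its pointer runs toward lower left, so the knob's yaw is about -40°. The shaft is at about (310,236). Next I'll move above the shaft to look closer.

Emit:
step_arm:
  rows: [-0.95,-0.79,0.1,0,0,0,-0.95,-0.79,0.1,0,0,0,-0.95,-0.79,0.1,0,0,0,-0.95,-0.79,0.1,0,0,0,-0.95,-0.79,0.1,0,0,0,-0.95,-0.79,0.1,0,0,0,-0.95,-0.79,0.1,0,0,0,-0.95,-0.79,0.1,0,0,0,-0.95,-0.79,0.1,0,0,0,-0.95,-0.79,0.1,0,0,0,-0.95,-0.79,0.1,0,0,0,-0.95,-0.79,0.1,0,0,0]
  claw: 0

```text
time_s: 2.7
eef_pos: [405.3, 193.1, 195.4]
eef_rot: [3.141, 0.0, 2.885]
contact_force: [0.6, 0.3, 0.7]
opening: 85.7
finger_force: 0.0
```

Emit:
step_arm:
  rows: [-0.95,-0.79,0.5,0,0,0,-0.3,-0.79,0.5,0,0,0,0,0,0,0,0,0]

```text
time_s: 3.08
eef_pos: [428.2, 137.7, 164.2]
eef_rot: [-3.141, -0.002, 2.882]
contact_force: [0.6, -1.0, 0.4]
opening: 85.5
finger_force: 0.0
```

```bash
cat > c.py <<'E'
from h import *
import sys
np.set_printoptions(precision=2,suppress=True)
s=snap('wrist'); print(state()['time_s'],state()['eef_pos'],state()['eef_rot'])
for t in ['knob','shaft_tip','control_box']:
    for q in vision.place_of('wrist',t)[:3]: print(t,round(q['score'],2),np.array(q['at']),atz(s,q['at'],82 if t=='shaft_tip' else 0))
np.savez(sys.argv[1],**{k:s[k] for k in s})
cv2.imwrite('pics/'+sys.argv[1]+'.png',s['frame'])
E
python3 c.py w1
```

```text
3.125 [428.61 138.63 165.1 ] [ 3.14 -0.    2.88]
knob 0.88 [164.8 259.3] [470.57 -63.21   0.  ]
knob 0.86 [155.5 171.4] [369.25 -31.52   0.  ]
knob 0.72 [102.5 211. ] [ 396.06 -108.17    0.  ]
shaft_tip 0.53 [318.1 233.6] [453.49 130.49  82.  ]
control_box 0.98 [321.2 225.5] [476.93 128.39   0.  ]
```

View pics/w1.png

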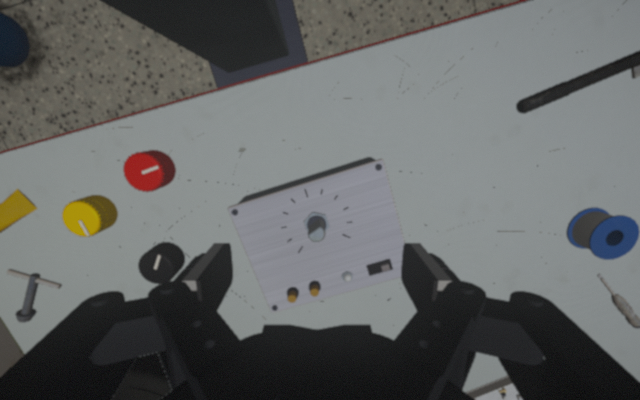

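The wrist picture shows the shaft tip at about (318,222) on the box, the black knob at (160,262), and the red and yellow decoys at (149,171) and (85,215). Next I'll look at the shaft enlarged.

Run:
```python
from h import *
s=dict(np.load('w1.npz'))
f=s['frame'][202:252,287:347]; cv2.imwrite('pics/c2.png',cv2.resize(f,(780,650))[:600] if 0 else cv2.resize(f,(720,600),interpolation=cv2.INTER_CUBIC))
for uv in [(235,211),(379,167),(275,308)]: print(atz(s,uv,55))
```

```text
[422.24705449  58.38067867  55.        ]
[416.17502689 197.01255259  55.        ]
[532.31157956  63.7599428   55.        ]
```

View pics/c2.png

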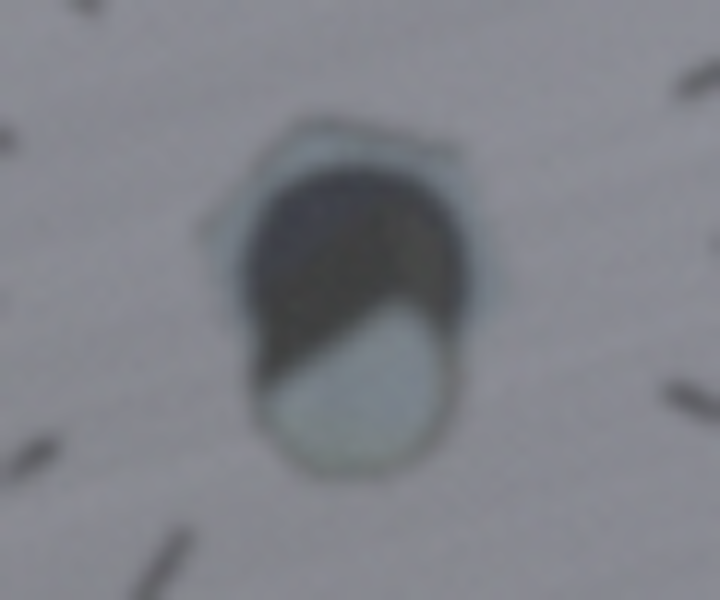

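The enlarged shaft shows a light D-face with its centre near pixel (316.6,233.5). Its flat edge runs from (309.5,234.1) to (320.3,227). Next I'll move above the knob.

Emit:
step_arm:
  rows: [-0.4,-0.87,0.07,0,0,0,-0.4,-0.87,0.07,0,0,0,-0.4,-0.87,0.07,0,0,0,-0.4,-0.87,0.07,0,0,0,-0.4,-0.87,0.07,0,0,0,-0.4,-0.87,0.07,0,0,0,-0.4,-0.87,0.07,0,0,0,0,0,0,0,0,0,0,0,0,0,0,0]

```text
time_s: 4.4
eef_pos: [463.8, -58.2, 150.9]
eef_rot: [3.141, 0.0, 2.886]
contact_force: [0.4, 0.2, -0.2]
opening: 85.1
finger_force: 0.0
```

```bash
python3 c.py w2
python3 - <<'E'
from h import *
np.set_printoptions(precision=2,suppress=True)
a=dict(np.load('w1.npz'));b=dict(np.load('w2.npz'))
A,B,C=[atz(a,u,82) for u in [(309.5,234.1),(320.3,227),(316.6,233.5)]]
d=B-A; n=np.array([d[1],-d[0]]); n*= -np.sign(n@(C-A)[:2]); print('C',C,'flat yaw',np.arctan2(-n[1],-n[0]), abs(n@(C-A)[:2])/np.hypot(*n))
f=b['frame']
u,v=proj(b,[464,-60,30]); p=proj(b,[446,131,82]); print(u,v,p)
u,v=int(u),int(v)
c1=cv2.resize(f[max(v-30,0):v+30,u-30:u+30],(400,400),interpolation=cv2.INTER_CUBIC)
u,v=map(int,p); c2=cv2.resize(f[v-20:v+20,u-20:u+20],(400,400),interpolation=cv2.INTER_CUBIC)
cv2.imwrite('pics/c3.png',np.hstack([c1,c2]))
E
```

```text
4.45 [463.72 -58.09 150.82] [3.14 0.   2.89]
knob 0.82 [323.6  84.7] [367.96 -27.84   0.  ]
knob 0.78 [316.5 190.2] [468.05 -61.13   0.  ]
shaft_tip 0.86 [561.2 134.3] [453.67 127.94  82.  ]
control_box 0.87 [497.7 153.7] [477.91 129.79   0.  ]
C [453.08 129.27  82.  ] flat yaw 0.35241053155000285 3.037351771309456
316.5766064621829 193.21839005182824 [565.19 122.72]
```

View pics/c3.png

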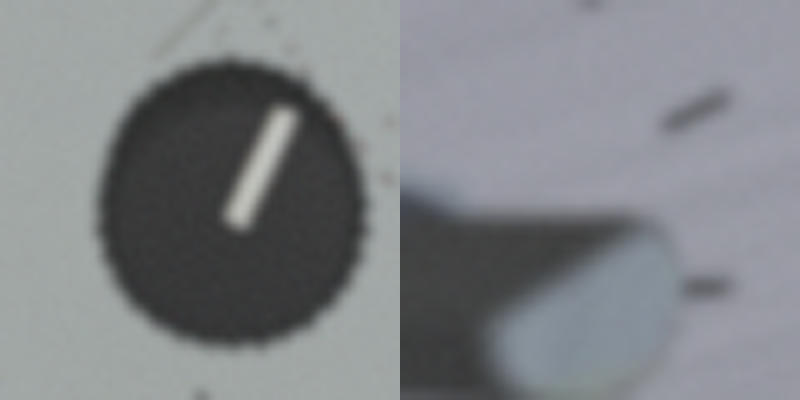

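The left crop shows the knob's top centre at about (320.9,195.2), with the pointer running from (321.6,196.8) to (329.5,179.2). The right crop shows the shaft's flat edge running from (554,135.5) to (569,124.5).

Run:
```python
from h import *
np.set_printoptions(precision=2,suppress=True)
a=dict(np.load('w1.npz'));b=dict(np.load('w2.npz'))
t=snap('top')
print('tip',tri([(a,(317.3,233.5)),(b,(561.2,134.3))]), atz(b,(561.2,134.3),82))
print('knob under',tri([(a,(164.8,259.3)),(b,(316.5,190.2))]),'top',atz(b,(320.9,195.2),30), 'topcam',atz(t,(380.5,237.4),30))
A,B=[atz(b,u,30) for u in [(321.55,196.75),(329.5,179.2)]]; d=A-B; print('knob yaw',np.arctan2(d[1],d[0]))
d=atz(b,(554,135.5),82)-atz(b,(569,124.5),82); print('edge ang',np.arctan2(d[1],d[0]))
# black blob centroid of knob in w2 and w1
for s,u0 in [(a,(160,262)),(b,(321,195))]:
    g=cv2.cvtColor(s['frame'],6); m=(g<95).astype(np.uint8); n,l,st,c=cv2.connectedComponentsWithStats(m); i=l[u0[1],u0[0]-5]; print(st[i],c[i])
```

```text
tip [454.14 129.64  79.85] [453.67 127.94  82.  ]
knob under [468.28 -60.75   3.54] top [466.96 -56.46  30.  ] topcam [463.97 -54.46  30.  ]
knob yaw -0.6646028141721194
edge ang -1.1216055611199134
[     0      0    640    400 163219] [344.12 171.84]
[ 301  172   40   43 1236] [319.98 193.72]
```

Emit:
step_arm:
  rows: [-0.06,0.02,0.9,0,0,0,-0.06,0.01,0.9,0,0,0,0,0,0.9,0,0,0,0,0,0.9,0,0,0,0,0,0.9,0,0,0,0,0,0.4,0,0,0,0,0,0,0,0,0]

```text
time_s: 5.52
eef_pos: [467.0, -58.9, 3.2]
eef_rot: [3.141, -0.001, 2.885]
contact_force: [0.2, 0.1, -0.9]
opening: 85.4
finger_force: 0.0
```

Emit:
step_arm:
  rows: [0,0,0,0,0,0,0,0,0,0,0,0,0,0,0,0,0,0,0,0,0,0,0,0,0,0,0,0,0,0,0,0,0,0,0,0,0,0,0,0,0,0,0,0,0,0,0,0]
  claw: 1

```text
time_s: 6.52
eef_pos: [468.3, -59.6, 4.8]
eef_rot: [-3.141, 0.002, 2.885]
contact_force: [-1.9, 1.4, 5.9]
opening: 37.0
finger_force: 60.2
```

Emit:
step_arm:
  rows: [0,0,-0.9,0,0,0,0,0,-0.9,0,0,0,0,0,-0.9,0,0,-1,0,0,-0.9,0,0,-1,0,0,-0.9,0,0,-1,0,0,0,0,0,-1,0,0,0,0,0,-1,0,0,0,0,0,-1,0,0,0,0,0,-1,0,0,0,0,0,-1,0,0,0,0,0,-1,0,0,0,0,0,-1]

```text
time_s: 8.02
eef_pos: [467.3, -59.3, 138.8]
eef_rot: [-3.141, 0.0, -2.596]
contact_force: [0.2, 0.4, -0.5]
opening: 36.5
finger_force: 60.3
```

Emit:
step_arm:
  rows: [0,0,0,0,0,-1,0,0,0,0,0,-1,0,0,0,0,0,-1,0,0,0,0,0,-0.25,0,0,0,0,0,0]

```text
time_s: 8.65
eef_pos: [467.4, -59.3, 138.7]
eef_rot: [-3.141, 0.0, -2.339]
contact_force: [0.8, 0.0, -0.1]
opening: 37.1
finger_force: 60.3
```

```bash
python3 c.py w3
python3 - <<'E'
from h import *
np.set_printoptions(precision=2,suppress=True)
b=dict(np.load('w3.npz'));f=b['frame']; st=state(); print(st['eef_pos'],st['eef_rot'],st['opening'],st['finger_force'],st['qpos'])
u,v=map(int,proj(b,[st['eef_pos'][0],st['eef_pos'][1],st['eef_pos'][2]+26]))
w,z=map(int,proj(b,[454,129,80])); print(u,v,w,z)
c1=cv2.resize(f[v-50:v+50,u-50:u+50],(400,400),interpolation=cv2.INTER_CUBIC); print(proj(b,[454,129,80]))
c2=f[0:400,240:640]
cv2.imwrite('pics/c4.png',np.hstack([c1,c2]))
E
```

```text
8.7 [467.37 -59.27 138.67] [-3.14  0.   -2.34]
knob 0.86 [414.4 145.1] [367.84 -26.52   0.  ]
knob 0.59 [337.6  99.2] [ 393.07 -110.16    0.  ]
[467.37 -59.25 138.61] [ 3.14 -0.   -2.34] 37.028294158809544 60.330241138008205 [-0.38 -0.02  1.98  0.    1.18 -2.76]
320 272 479 352
[479.98 352.72]
```

View pics/c4.png

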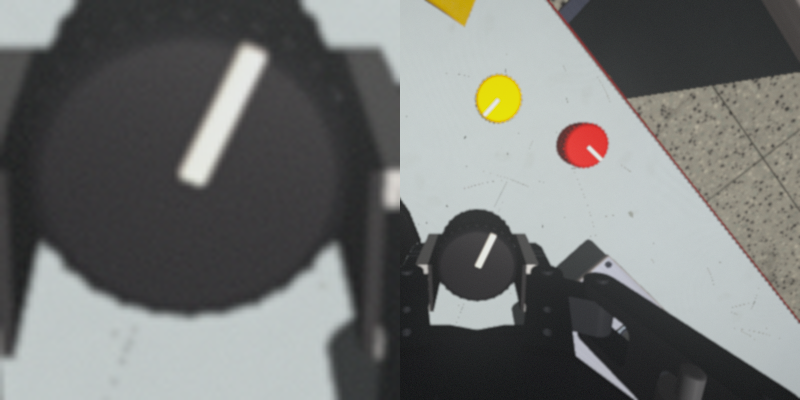

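The picture shows the knob held with its top centre at about (318,267). The pointer runs from (318.8,267.5) to (333.8,234), and the reel and other things are untouched.

Run:
```python
from h import *
np.set_printoptions(precision=2,suppress=True)
b=dict(np.load('w3.npz'))
for z in (162,164,166):
    A,B,C,L,Rr,D=[atz(b,u,z) for u in [(318.75,267.5),(333.75,234),(318,267),(280,264),(356.2,264),(318,300.7)]]; d=A-B
    print(z,C,'in-hand d',C[:2]-[467.4,-59.3],'yaw',np.arctan2(d[1],d[0]),'riblen',np.hypot(*d[:2]),'dia',np.linalg.norm(L-Rr),'r',np.linalg.norm(D-C))
```

```text
162 [466.99 -61.19 162.  ] in-hand d [-0.41 -1.89] yaw 0.4207972181308708 riblen 18.291961943602804 dia 35.862484856062856 r 18.288273553819902
164 [466.23 -61.99 164.  ] in-hand d [-1.17 -2.69] yaw 0.4207972181308694 riblen 17.98871897295507 dia 35.267958884704896 r 17.985091729061107
166 [465.48 -62.78 166.  ] in-hand d [-1.92 -3.48] yaw 0.42079721813087057 riblen 17.685476002307233 dia 34.673432913346886 r 17.681909904302316
```

Emit:
step_arm:
  rows: [-0.75,0.59,0,0,0,0,-0.75,0.59,0,0,0,0,-0.75,0.59,0,0,0,0,-0.75,0.59,0,0,0,0,-0.75,0.59,0,0,0,0,-0.75,0.59,0,0,0,0,-0.75,0.59,0,0,0,0,-0.75,0.59,0,0,0,0,0,0,0,0,0,0,0,0,0,0,0,0]

```text
time_s: 10.1
eef_pos: [490.4, 168.1, 138.5]
eef_rot: [-3.141, -0.001, -2.338]
contact_force: [-0.4, 0.2, 0.3]
opening: 37.1
finger_force: 60.3
```

```bash
python3 c.py w4
python3 - <<'E'
from h import *
np.set_printoptions(precision=2,suppress=True)
b=dict(np.load('w4.npz'));f=b['frame']
p=proj(b,[454,129.5,81]);u,v=map(int,p); print(p)
c2=cv2.resize(f[v-20:v+20,u-20:u+20],(600,600),interpolation=cv2.INTER_CUBIC)
cv2.imwrite('pics/c5.png',c2)
E
```

```text
10.15 [490.43 167.84 138.5 ] [-3.14 -0.   -2.34]
knob 0.57 [312.9 243.8] [535.58 206.74   0.  ]
shaft_tip 0.79 [320.  141.1] [451.83 129.06  82.  ]
control_box 0.67 [303.6 153.2] [474.59 130.75   0.  ]
[318.18 143.66]
```

View pics/c5.png

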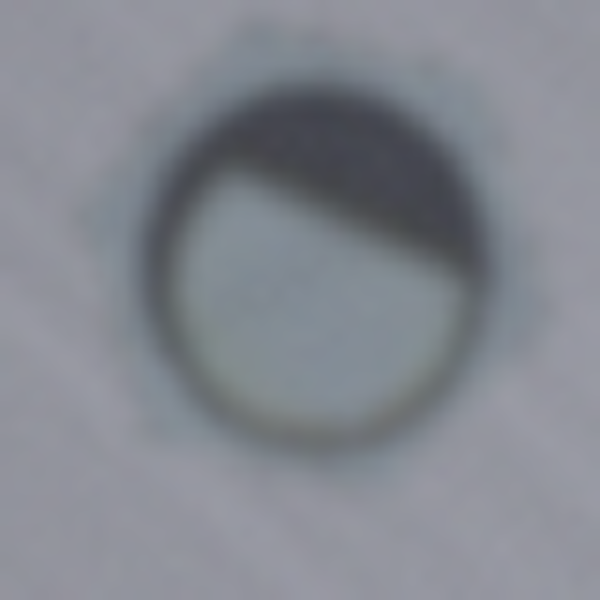

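The picture shows the shaft face clearly, centred at about pixel (319.5,142.6). The flat edge runs from (313.3,134) to (329,141).

Run:
```python
from h import *
np.set_printoptions(precision=2,suppress=True)
a,b,w=[dict(np.load(f'w{i}.npz')) for i in (1,2,4)]
print('tri',tri([(a,(317.3,233.5)),(b,(561.2,134.3)),(w,(319.6,142.2))]), tri([(b,(561.2,134.3)),(w,(319.6,142.2))]))
for z in (80,82): print(atz(w,(319.6,142.2),z))
d=atz(w,(313.3,134),82)-atz(w,(329,141),82);print('edge',np.arctan2(d[1],d[0]))
```

```text
tri [453.49 129.47  80.48] [453.32 129.29  80.56]
[452.63 129.52  80.  ]
[452.55 129.41  82.  ]
edge -1.177990538051996
```

Emit:
step_arm:
  rows: [0.86,0.02,0,0,0,0.3,0.86,0.02,0,0,0,0,0,0,0.7,0,0,0,0,0,0.7,0,0,0,0,0,0,0,0,0,0,0,0,0,0,0]

```text
time_s: 11.05
eef_pos: [453.9, 132.5, 97.4]
eef_rot: [-3.141, 0.001, -2.363]
contact_force: [0.4, -0.9, 0.2]
opening: 36.8
finger_force: 60.3
```

Run:
```python
from h import *
np.set_printoptions(precision=2,suppress=True)
st=state();print(st['eef_pos'],st['eef_rot'],st['contact_force'])
s=snap('scene');t=snap('top')
for S in (s,t): print(proj(S,[453,129.5,90]))
ims=[]
for S in (s,t):
    u,v=map(int,proj(S,[453,129.5,90])); ims.append(cv2.resize(S['frame'][v-25:v+25,u-25:u+25],(400,400),interpolation=cv2.INTER_CUBIC))
cv2.imwrite('pics/c6.png',np.hstack(ims))
```

```text
[453.94 132.54  97.39] [-3.14  0.   -2.36] [ 0.44 -0.93  0.25]
[290.98 199.99]
[310.4  234.21]
```

View pics/c6.png

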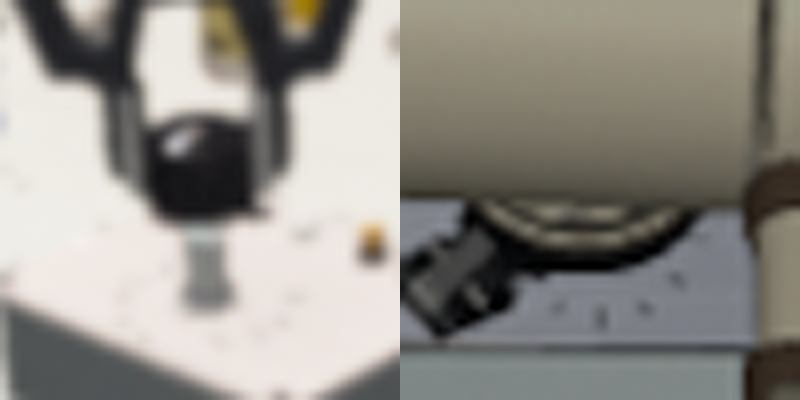

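The scene crop shows the knob right above the shaft, aligned sideways to within about 1 mm (knob centre about 203, shaft 206). Next I'll lower gently.

Emit:
step_arm:
  rows: [0,0,0.17,0,0,0,0,0,0.17,0,0,0,0,0,0.1,0,0,0,0,0,0,0,0,0]

```text
time_s: 11.65
eef_pos: [453.2, 132.7, 83.0]
eef_rot: [3.141, -0.001, -2.362]
contact_force: [0.2, -0.9, -0.9]
opening: 37.3
finger_force: 60.3
```

Emit:
step_arm:
  rows: [0,0,0.07,0,0,0,0,0,0.07,0,0,0,0,0,0,0,0,0]

```text
time_s: 12.02
eef_pos: [453.3, 132.7, 79.0]
eef_rot: [3.142, -0.0, -2.362]
contact_force: [-0.1, -0.4, -0.8]
opening: 37.2
finger_force: 60.3
```

Emit:
step_arm:
  rows: [0,0,0.08,0,0,0,0,0,0.08,0,0,0,0,0,0,0,0,0]

```text
time_s: 12.4
eef_pos: [453.3, 132.6, 74.2]
eef_rot: [3.142, -0.0, -2.362]
contact_force: [1.2, -0.5, -0.8]
opening: 36.7
finger_force: 60.3
```

Emit:
step_arm:
  rows: [0,0,0.08,0,0,0,0,0,0,0,0,0]

```text
time_s: 12.65
eef_pos: [453.3, 132.7, 71.8]
eef_rot: [3.142, -0.0, -2.362]
contact_force: [0.8, -1.8, -0.2]
opening: 36.9
finger_force: 60.3
```

Emit:
step_arm:
  rows: [0,0,0.07,0,0,0,0,0,0,0,0,0]

```text
time_s: 12.9
eef_pos: [453.6, 132.7, 70.3]
eef_rot: [-3.141, 0.0, -2.362]
contact_force: [-1.4, -1.8, 4.9]
opening: 36.6
finger_force: 60.9
```

Emit:
step_arm:
  rows: [0,0,0.07,0,0,0,0,0,0,0,0,0]

```text
time_s: 13.15
eef_pos: [453.6, 132.7, 68.4]
eef_rot: [-3.141, 0.0, -2.362]
contact_force: [-2.5, -0.9, 6.9]
opening: 37.3
finger_force: 61.1
```

Emit:
step_arm:
  rows: [0,0,0.05,0,0,0,0,0,0,0,0,0]

```text
time_s: 13.4
eef_pos: [453.7, 132.7, 67.0]
eef_rot: [-3.141, 0.0, -2.362]
contact_force: [-2.8, -1.3, 7.8]
opening: 36.9
finger_force: 61.2
```

Emit:
step_arm:
  rows: [0,0,0.06,0,0,0,0,0,0.03,0,0,0,0,0,0,0,0,0,0,0,0,0,0,0]

```text
time_s: 13.9
eef_pos: [453.7, 132.8, 64.7]
eef_rot: [-3.141, 0.0, -2.362]
contact_force: [-3.9, -1.8, 11.1]
opening: 37.1
finger_force: 61.5
```

Run:
```python
from h import *
s=snap('scene'); print(state()['eef_pos'],state()['contact_force'])
u,v=map(int,proj(s,[453,129.5,70]))
cv2.imwrite('pics/c7.png',cv2.resize(s['frame'][v-25:v+25,u-25:u+25],(500,500),interpolation=cv2.INTER_CUBIC))
```

```text
[453.72393889 132.7517143   64.72033327] [-4.40495317 -1.33733638 10.08677541]
```

View pics/c7.png

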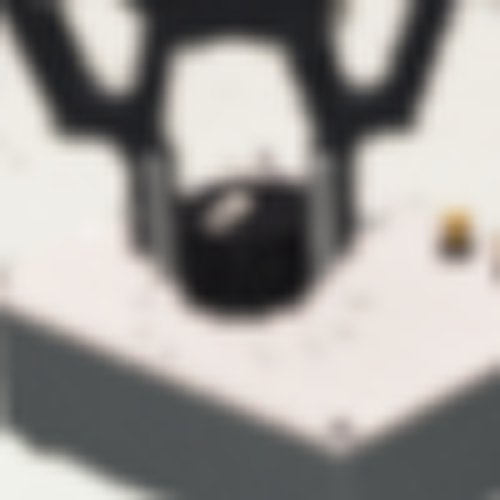

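The crop shows the knob sitting down close to the box top, with no shaft showing. A force of about 10–11 N means the plunger is almost at its stop.

```bash
python3 -c "
from rig import order
print(order.finish_job())"
```

```text
the job is handed in; nothing more can be done
None
```

I picked up the black knob, lined its flat up with the shaft's, and pushed it home. It was still gripped and pressed about 5.5 of 6 mm down (estimated from arm height, about 10–11 N) when I handed the job in; no verdict came back.

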